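# Reset the bench power strip and switch on the cell charger

### The arm

A 6-joint arm with a two-finger parallel gripper is mounted at the origin on the work surface. World frame = base frame: x ahead of the robot, y to its left, z up, the work surface at z = 0. Lengths are in m, angles in degrees, forces in N, time in s.
With the tool pointing down it reaches from about 0.325 to 0.775 m from the base axis. Payload 9.3 kg.
Tool frame: the origin (TCP) lies at the very end of the fingers, on their centre line; the grasp point (between the pads) lies 19 mm behind it; z points along the fingers, y is the line along which they close (so a half turn about z gives the same grasp; the last joint's range is limited). The gripper opens to 85 mm and grips with 20 to 120 N. Pads are 22 mm wide; open, the fingers measure 114 mm over their backs; the gripper's body (76 mm by 85 mm) begins 54 mm behind the grasp point. The pads swing forward as they close: fully open they stand 13 mm farther back than shut.
Start: joints at [58.35, 14.817, 1.232, 76.415, 0, 81.257], TCP at [0.214, 0.507, 0.231] pointing down, gripper open.
Joint ranges: [-174.27, 174.27], [-52.1, 104.24], [-59.71, 78.15], [-110.17, 111.67], [-87.03, 83.33], [-180, 180]. Speed limits (degrees/s): [127.2, 127.2, 159.86, 180, 180, 180].

### API

Orientations are given as [roll, pitch, yaw] about the fixed x, y, z axes, in that order (R = Rz(yaw) Ry(pitch) Rx(roll)).
In Python, from bench import ctrl, capture, camera_params gives the robot as it stands.
- The arm moves only by the tool play_rows, never from a script. Its argument "moves" is text: rows parted by semicolons, each of 7 numbers parted by spaces: the shift along the tool's x, y, z in cm, then the turn, a rotation vector about the tool's x, y, z in degrees, then the opening, from -1 (shut) to 1 (fully open). In form: tx ty tz wx wy wz fingers; .... A call has 1 to 12 rows; each row shifts and turns the commanded pose from where the row before left it, along the tool's axes as they then stand; what a row does not reach is not made up. A row lasts 1/8 s, in which the tool goes at most 62.5 mm and 10.7 degrees, less where a joint would pass 70% of its speed; a pose out of reach is approached as far as the arm can. A call is refused whole if a number of a shift passes 6.25 or a number of a turn 10.7, either way. A call with a gripper value outside its range is refused whole. The fingers move at their own pace and stop on an object; "grip_force" is the grip in N (left out, the last holds). Time passes only in rows, so rows that do not move let the fingers close. It gives the time, the measured TCP pose, the force, the opening and the grip force at its end, in the units of the state.
- ctrl.state(): the state, without advancing time (a new reading comes with each control period).
- capture(name): name is "scene" or "top"; returns (picture, depth): 480x640x3 uint8, blue, green, red; 480x640 float32, m along the optical axis (not along the pixel's ray), 0 where there is no reading.
- camera_params(name): a dict with "fx", "fy", "cx", "cy" (pixels), "D" ([k1, k2, p1, p2, k3] as OpenCV has them; the pictures are not rectified), "view" (4x4, takes a point from world to camera coordinates). Camera axes: x right, y down, z forward; pixel columns grow to the right and rows downward; lengths in m; the calibration is good to about 2 mm. A picture is of the moment at which its call begins. camera_params takes no time and is no camera call.
- ctrl.finish_job(): hands the job in; it is judged then, once.
The state is a dict: "t": time; "joints": joint angles; "dq": joint speeds; "joint_efforts": joint torques, N m; "position": TCP position; "orientation": TCP orientation; "contact_force": force on the tool from outside, world axes, zero at the start; "ft_torque": the same for the moment, N m; "gripper_width": opening from 0.0 (shut) to 1.0 (fully open); "finger_force": force on a finger pad.
Only numpy, scipy, OpenCV 4.12 (cv2) and the standard library are available. Lean on these libraries where they do the work, as an engineer would, in place of code of your own. Each camera call takes 0.05 s, during which the arm holds its last target. There are 200 camera calls.

### The job

The bench power strip has tripped and all its switches are off. With a fingertip, press its reset button fully in so that it stays, then switch on the one rocker that belongs to the socket with the cell charger (the plug-in with two round cells lying on top): press gently, and draw the hand clear. Leave the other switches off without touching them, do not touch anything that is plugged in, and leave the loose things around it standing where they are.

Things in the scene. Friction and masses are not known exactly. Their poses are not given: they have to be found in the camera images.
- strip: power strip: grey steel box 120 mm (x) by 480 mm (y), 42 mm high, screwed to the bench, conduit at its -y end; fixed. Origin at the centre of its underside, x away from the robot, y along it, z up. Five sockets face up along its far half at x 24, y 124, 52, -20, -92, -164 mm; each has its own rocker switch straight in front, on the robot's side, at x -30 mm and the same y.
- reset: the strip's reset button: round, black, 13 mm across, in a steel ring 22 mm across and 3 mm high, at strip x -30, y 205 mm (beside switch 0). Origin at the centre of its top face. Tripped, its top stands 14 mm above the strip's top; pushed straight down 6 mm to its stop it is in (8 mm above). It resists with about 3 N and stays where it is left, so push it all the way; then it gives 4 N per mm for 4 mm.
- switch0: next to the reset button. Black rocker 34 mm (strip x) by 22 mm. Origin at its middle, on the hinge line, 2 mm above the strip's top. Off: its half nearer the robot is raised, outer end 11 mm above the strip's top, and its z leans 0.28 rad. Pressed there, 10 to 17 mm from the middle, it rocks over against about 3 N and stays as left; fully on: near half level, 6 mm above the strip's top (then gives 4 N per mm); z upright.
- switch1: rocker switch 1, at strip y 52 mm; just like switch 0, same origin and axes, begins off.
- switch2: rocker switch 2, at strip y -20 mm; just like switch 0, same origin and axes, begins off.
- switch3: rocker switch 3, at strip y -92 mm; just like switch 0, same origin and axes, begins off.
- switch4: rocker switch 4, at strip y -164 mm, at the conduit end; just like switch 0, same origin and axes, begins off.
- charger: the cell charger: white plug-in charger 60 mm (x) by 52 mm (y), 37 mm high, two round black cells with steel ends lying side by side on top between two end walls; stands in one of the five sockets, which one differs from time to time; origin at the centre of its underside, on the strip's top; x, y, z as the strip's. It can be pulled up out of its socket.
- timer: plug-in timer: white, 60 by 58 mm, with a round dial on top, 42 mm high; stands in one of the five sockets, which one differs from time to time; origin at the centre of its underside, on the strip's top; x, y, z as the strip's. It can be pulled up out of its socket.
- usb: small plain white charging plug, 28 by 30 mm, 42 mm high, two narrow slots on top; stands in one of the five sockets, which one differs from time to time; origin at the centre of its underside, on the strip's top; x, y, z as the strip's. It can be pulled up out of its socket.
- tester: socket tester: white, 50 by 36 mm, 53 mm high, three small dark lamps in a row on top; stands in one of the five sockets, which one differs from time to time; origin at the centre of its underside, on the strip's top; x, y, z as the strip's. It can be pulled up out of its socket.
- cap: socket dust cap: white disc 38 mm across with a thin grip tab, 12 mm high; stands in one of the five sockets, which one differs from time to time; origin at the centre of its underside, on the strip's top; x, y, z as the strip's. It can be pulled up out of its socket.
- spare: loose spare cell, 14.5 mm across, 50 mm tall, standing on end on the strip behind the reset button (about 55 to 65 mm from it); falls easily. Origin at the centre of its foot.
- glue: loose white glue bottle, 44 mm across, 105 mm tall, standing between the robot and the strip. Origin at the centre of its foot.
- jar: loose glass jar with steel lid, 60 mm across, 70 mm tall, behind the strip. Origin at the centre of its foot.
- tape: loose cardboard tape core, 90 mm across, 25 mm high, behind the strip. Origin at the centre of its underside.
- anvil: loose steel snap-setting anvil, disc 48 mm across, 14 mm high, between the robot and the strip. Origin at the centre of its underside.
- awl: loose awl lying between the robot and the strip, 145 mm long, wooden handle 27 mm thick. Origin under the end of the handle, x along the blade.
- mallet: loose mallet lying to the left of the strip, 250 mm long, white head 60 mm thick. Origin under the handle, x towards the head.

How it is judged (in metres and radians):
On the way, in this order (a step that is already met when the one before it is completed fails the run):
1. the reset button is pushed fully in while every switch is still off (z of reset in the frame of strip below 0.0515 m and angle between each of switch0, switch1, switch2, switch3, switch4's own z axis and vertical above 0.22 rad), for 0.1 s.
2. the charger's switch is on (z of reset in the frame of strip below 0.0515 m and ((horizontal distance between switch0 and charger below 0.07 m and angle between switch0's own z axis and vertical below 0.08 rad) or (not (horizontal distance between switch0 and charger below 0.07 m) and angle between switch0's own z axis and vertical above 0.22 rad)) and ((horizontal distance between switch1 and charger below 0.07 m and angle between switch1's own z axis and vertical below 0.08 rad) or (not (horizontal distance between switch1 and charger below 0.07 m) and angle between switch1's own z axis and vertical above 0.22 rad)) and ((horizontal distance between switch2 and charger below 0.07 m and angle between switch2's own z axis and vertical below 0.08 rad) or (not (horizontal distance between switch2 and charger below 0.07 m) and angle between switch2's own z axis and vertical above 0.22 rad)) and ((horizontal distance between switch3 and charger below 0.07 m and angle between switch3's own z axis and vertical below 0.08 rad) or (not (horizontal distance between switch3 and charger below 0.07 m) and angle between switch3's own z axis and vertical above 0.22 rad)) and ((horizontal distance between switch4 and charger below 0.07 m and angle between switch4's own z axis and vertical below 0.08 rad) or (not (horizontal distance between switch4 and charger below 0.07 m) and angle between switch4's own z axis and vertical above 0.22 rad))), for 0.2 s.
At the end, for the whole second after the job is handed in: the reset button is in (top within 1.5 mm of fully down), the rocker in front of the charger's socket is fully on (within 0.08 rad), the other four are off, everything plugged in is within 3 mm of where it was, every loose thing within 10 mm (all of step 2 and distance of each of spare, glue, jar, tape, anvil, awl, mallet from where it was at the start of the episode below 0.01 m and distance of each of timer, usb, tester, cap, charger from where it was at the start of the episode below 0.003 m); the robot touches nothing.
It fails at once if the strip, its button or a switch is pressed harder than 25 N (contact force between any of the fingers, the arm and strip above 25 N).
It fails at once if a switch that is not the charger's is touched or rocked ((not (horizontal distance between switch0 and charger below 0.07 m) and (contact force between any of the fingers, the arm and switch0 above 0.5 N or not (angle between switch0's own z axis and vertical above 0.22 rad))) or (not (horizontal distance between switch1 and charger below 0.07 m) and (contact force between any of the fingers, the arm and switch1 above 0.5 N or not (angle between switch1's own z axis and vertical above 0.22 rad))) or (not (horizontal distance between switch2 and charger below 0.07 m) and (contact force between any of the fingers, the arm and switch2 above 0.5 N or not (angle between switch2's own z axis and vertical above 0.22 rad))) or (not (horizontal distance between switch3 and charger below 0.07 m) and (contact force between any of the fingers, the arm and switch3 above 0.5 N or not (angle between switch3's own z axis and vertical above 0.22 rad))) or (not (horizontal distance between switch4 and charger below 0.07 m) and (contact force between any of the fingers, the arm and switch4 above 0.5 N or not (angle between switch4's own z axis and vertical above 0.22 rad)))).
It fails at once if the robot touches something plugged in (contact force between any of the fingers, the arm and timer above 0.5 N or contact force between any of the fingers, the arm and usb above 0.5 N or contact force between any of the fingers, the arm and tester above 0.5 N or contact force between any of the fingers, the arm and cap above 0.5 N or contact force between any of the fingers, the arm and charger above 0.5 N).
It fails at once if something plugged in is shifted or pulled out by more than 3 mm (distance of any of timer, usb, tester, cap, charger from where it was at the start of the episode above 0.003 m).
It fails at once if a loose thing is shifted or lifted by more than 10 mm, or the spare cell is tipped over (distance of any of spare, glue, jar, tape, anvil, awl, mallet from where it was at the start of the episode above 0.01 m or angle between spare's own z axis and vertical above 0.3 rad).
It also fails if it takes over 38 s, if anything falls off the work surface, if the arm or the gripper's body presses on something with over 40 N, if the wrist force passes 120 N, or if a joint passes its speed limit or range.

## Working session

There is one attempt and no reset: what is moved stays moved. The work goes in short steps, Python scripts to look and compute and a tool call to move; the robot and the scene stay as the last step left them, time stands still between calls to the robot, and variables do not carry over. Pictures are saved under pics/ and viewed, at most 10 in all, crops included, and the job is handed in when it is done.

Besides the shell and the picture viewer there is one more tool, called after ">>>" as name(argument=value, ...) on one line, values as JSON. play_rows: Moves the arm, as the interface text tells. Its arguments: {"type":"object","properties":{"moves":{"type":"string"},"grip_force":{"type":"number"}},"required":["moves"]}

```bash
mkdir -p pics; python3 - <<'E'
from bench import ctrl,capture,camera_params
import cv2,numpy as np
for n in("scene","top"):
    p,d=capture(n); cv2.imwrite(f"pics/{n}0.png",p); np.save(f"{n}_d.npy",d)
    c=camera_params(n); print(n,c)
s=ctrl.state();print(s)
E
```

```text
scene {'fx': 602.6502167171973, 'fy': 602.6502167171973, 'cx': 325.3165523821506, 'cy': 244.64647106512277, 'D': array([0.03183517, 0.        , 0.        , 0.        , 0.        ]), 'view': array([[ 0.81479885,  0.57944547,  0.01859513, -0.54449182],
       [ 0.36998804, -0.49503724, -0.78615964, -0.08681926],
       [-0.44633136,  0.64744194, -0.61774367,  1.56578193],
       [ 0.        ,  0.        ,  0.        ,  1.        ]])}
top {'fx': 434.0609709610332, 'fy': 434.0609709610332, 'cx': 326.39037829638403, 'cy': 243.261148629955, 'D': array([-0.08727934,  0.        ,  0.        ,  0.        ,  0.        ]), 'view': array([[-0.01504893, -0.99946435, -0.0290609 ,  0.16022993],
       [-0.99534407,  0.01774156, -0.09473865,  0.58771789],
       [ 0.09520348,  0.02749988, -0.99507791,  0.91724552],
       [ 0.        ,  0.        ,  0.        ,  1.        ]])}
{'t': 0.1, 'joints': array([5.83509099e+01, 1.48470229e+01, 1.19543714e+00, 7.64152140e+01,
       6.13385446e-04, 8.12565863e+01]), 'dq': array([-0.02468022, -0.03090078,  0.01834773,  0.10668147,  0.00947853,
        0.03752526]), 'joint_efforts': array([ 4.64641067e-03, -5.56691658e+01,  3.45072663e+01,  1.16401550e-02,
       -1.39834933e-04, -4.85820919e-05]), 'position': array([0.21394397, 0.50642473, 0.23074062]), 'orientation': array([-1.79934070e+02, -1.07604774e-02,  1.57094317e+02]), 'contact_force': array([ 0.27995775,  0.27425824, -0.26167488]), 'ft_torque': array([ 0.00434689, -0.04877167, -0.01137067]), 'finger_force': 0.0, 'gripper_width': 0.9998648520026714}
```

View pics/top0.png

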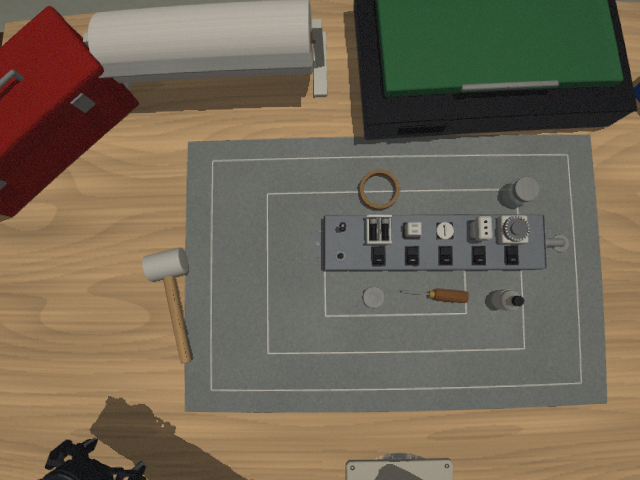

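View pics/scene0.png

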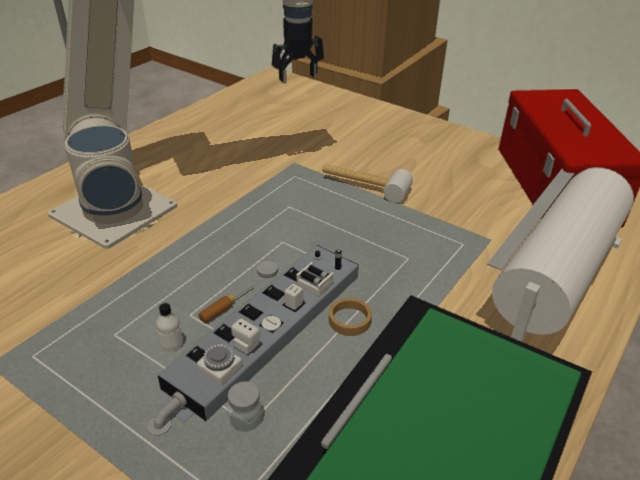

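The top view shows the charger (two dark cells) at (378,230), in socket 0. Its rocker is at (378,256), the reset button at (340,256) and the spare cell at (342,227). Next I'll measure these precisely.

```bash
cat > h.py <<'E'
import cv2,numpy as np
from bench import camera_params
def ray(n,uv,z):
    c=camera_params(n);K=np.array([[c['fx'],0,c['cx']],[0,c['fy'],c['cy']],[0,0,1]])
    q=cv2.undistortPoints(np.array(uv,float).reshape(-1,1,2),K,c['D']).reshape(-1,2)
    R,t=c['view'][:3,:3],c['view'][:3,3];o=-R.T@t
    d=np.c_[q,np.ones(len(q))]@R
    return o+d*((z-o[2])/d[:,2])[:,None]
def proj(n,P):
    c=camera_params(n);K=np.array([[c['fx'],0,c['cx']],[0,c['fy'],c['cy']],[0,0,1]])
    return cv2.projectPoints(np.array(P,float).reshape(-1,1,3),cv2.Rodrigues(c['view'][:3,:3])[0],c['view'][:3,3],K,c['D'])[0].reshape(-1,2)
E
python3 - <<'E'
import cv2,numpy as np
from h import *
p=cv2.imread("pics/top0.png"); 
a=cv2.resize(p[205:280,315:415],None,fx=8,fy=8,interpolation=cv2.INTER_CUBIC);cv2.imwrite("pics/tc.png",a)
q=cv2.imread("pics/scene0.png")
b=cv2.resize(q[235:310,260:360],None,fx=8,fy=8,interpolation=cv2.INTER_CUBIC);cv2.imwrite("pics/sc.png",b)
d=np.load("top_d.npy");print(d[240,330:336],d[265,400:405])
for u in [(330,240),(400,264)]:
    print(ray("top",[u],0.042))
print(p[240,330],p[262,400],p[280,400],p[267,500])
# dark blobs
g=p.max(2)
m=((g<60)*255).astype(np.uint8);m[:200]=0;m[275:]=0;m[:,:320]=0;m[:,550:]=0
n,l,s,c=cv2.connectedComponentsWithStats(m)
for i in range(1,n):
    if s[i,4]>5: print(s[i],c[i],ray("top",[c[i]],0.05)[0])
E
```

```text
[0.93438476 0.9326115  0.9357419  0.9333024  0.9351248  0.9353872 ] [0.92758334 0.92749435 0.9263175  0.9283248  0.9242662 ]
[[0.59607252 0.14233061 0.042     ]]
[[ 0.54173712 -0.00675331  0.042     ]]
[109 109 103] [109 107 105] [104 109 107] [103 101  98]
[361 200  19  10  33] [368.60606061 205.90909091] [0.66749041 0.05792335 0.05      ]
[499 200  12   9  28] [503.64285714 203.39285714] [ 0.66821222 -0.23504696  0.05      ]
[321 217   4  54 133] [323.10526316 242.71428571] [0.58968118 0.15700997 0.05      ]
[369 219   8  21 129] [372.25581395 231.12403101] [0.6127018  0.05150392 0.05      ]
[381 219   8  21 116] [384.37931034 230.77586207] [0.61298372 0.02557901 0.05      ]
[496 219   1   7   7] [496. 222.] [ 0.6278396  -0.21587872  0.05      ]
[467 220  12  23  82] [469.91463415 232.37804878] [ 0.60631899 -0.1579326   0.05      ]
[338 222   8  10  43] [341.8372093  226.95348837] [0.62289355 0.11636213 0.05      ]
[401 223  19  16  78] [406.41025641 232.84615385] [ 0.60768748 -0.02137923  0.05      ]
[503 222   6  17  23] [504.43478261 230.17391304] [ 0.60982083 -0.2333656   0.05 
[... 590 characters left out ...]
  0.05      ]
[439 246  14  19 240] [444.97916667 254.88333333] [ 0.55902919 -0.10215192  0.05      ]
[472 246  14  19 251] [478.28685259 255.01195219] [ 0.55742648 -0.17373831  0.05      ]
[337 253   6   5  24] [339.79166667 255.29166667] [0.56213627 0.12183944 0.05      ]
[327 270  21   1  21] [337. 270.] [0.53093776 0.12832133 0.05      ]
[349 270  33   1  33] [365. 270.] [0.52994967 0.06893519 0.05      ]
[388 270  29   1  29] [402. 270.] [ 0.52858089 -0.00949305  0.05      ]
[427 270  25   1  25] [439. 270.] [ 0.52713374 -0.0881512   0.05      ]
[466 270  21   1  21] [476. 270.] [ 0.52559904 -0.16736503  0.05      ]
[503 270   7   1   7] [506. 270.] [ 0.52428226 -0.23224626  0.05      ]
```

View pics/tc.png

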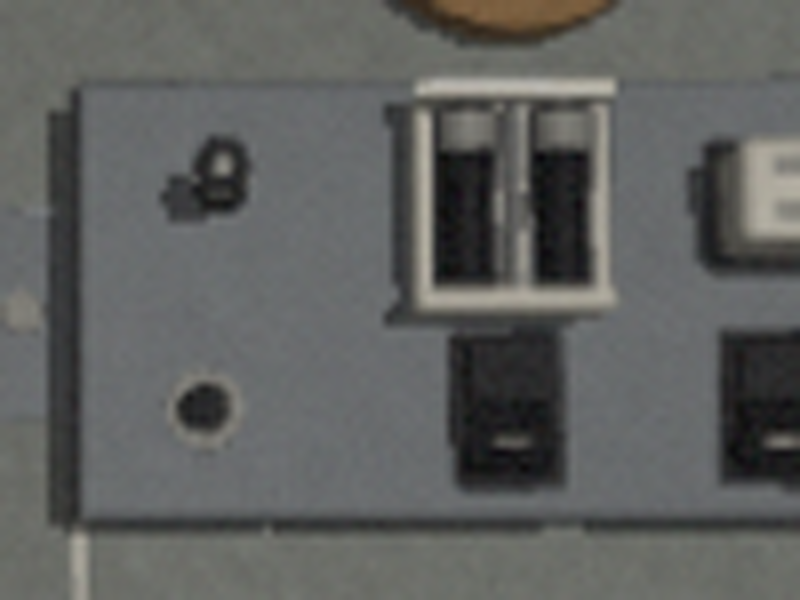

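View pics/sc.png

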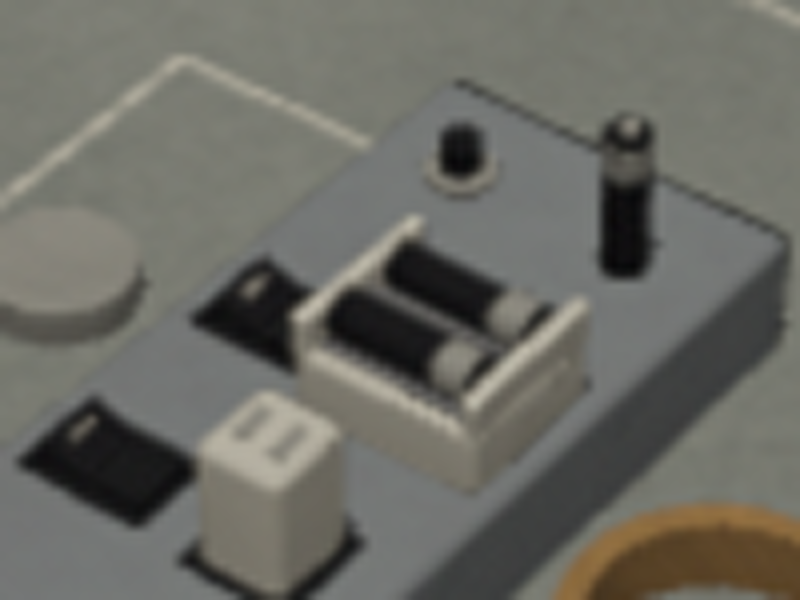

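The scene crop confirms it: the two-cell charger is in socket 0, and the button top is at scene pixel (317,251). I'll combine both views and check whether they agree.

```bash
python3 - <<'E'
import numpy as np
from h import *
np.set_printoptions(precision=4,suppress=True)
print("btn top view",ray("top",[(339.9,255.3)],.055),"scene top",ray("scene",[(317.06,251.2)],.056),"ring",ray("scene",[(317.06,256.2)],.044))
y=np.radians(-0.75);R=np.array([[np.cos(y),-np.sin(y)],[np.sin(y),np.cos(y)]])
# strip corner at robot/+y: top view crop (80,517)
print("corner(-60,240)",ray("top",[(80/8+315-.44,517/8+205-.44),(80/8+315-.44,88/8+205-.44)],.042))
sw=ray("top",[(377.7,255.37),(411.3,255.5),(445,254.9),(478.3,255),(510.7,254.7)],.047);print(sw)
b=ray("top",[(339.9,255.3)],.055)[0,:2]
o=b-R@[-.03,.205]; print("origin",o)
for n,P in dict(btn=(-.03,.205,.056),sw0mid=(-.03,.124,.046),sw0near=(-.047,.124,.051),c=(-.06,.24,.042),c2=(.06,.24,.042)).items():
    w=np.r_[o+R@P[:2],P[2]]; print(n,w,proj("top",w),proj("scene",w), (proj("scene",w)[0]-[260,235]+.44)*8)
E
```

```text
btn top view [[0.5618 0.1216 0.055 ]] scene top [[0.5572 0.1222 0.056 ]] ring [[0.5591 0.1197 0.044 ]]
corner(-60,240) [[0.5334 0.155  0.042 ]
 [0.6496 0.1533 0.042 ]]
[[ 0.5608  0.041   0.047 ]
 [ 0.5592 -0.0307  0.047 ]
 [ 0.5592 -0.1029  0.047 ]
 [ 0.5576 -0.1747  0.047 ]
 [ 0.5569 -0.2454  0.047 ]]
origin [ 0.5891 -0.0838]
btn [0.5618 0.1216 0.056 ] [[339.9009 255.2683]] [[318.5596 252.0947]] [471.9971 140.2777]
sw0mid [0.5607 0.0406 0.046 ] [[377.8148 255.4207]] [[296.304  274.1832]] [293.9517 316.9857]
sw0near [0.5437 0.0409 0.051 ] [[378.1237 263.2613]] [[290.1735 269.3555]] [244.9078 278.3638]
c [0.5322 0.157  0.042 ] [[323.6246 269.7332]] [[317.1342 244.3701]] [460.5932  78.4808]
c2 [0.6522 0.1554 0.042 ] [[323.5496 214.3777]] [[360.0663 264.5364]] [804.0503 239.8116]
```

>>> play_rows(moves="0 0 0 0 0 -7.4 -1;0 0 0 0 0 -7.4 -1;0 0 0 0 0 -7.4 -1;-3 -3.2 0 0 0 0 -1;-3.5 -4 0 0 0 0 -1;-3.5 -4 0 0 0 0 -1;-3.5 -4 0 0 0 0 -1;-3.5 -4 0 0 0 0 -1;-3.5 -4 0 0 0 0 -1;-3.5 -4 0 0 0 0 -1;-3.5 -4 0 0 0 0 -1;0 0 0 0 0 0 -1", grip_force=20)

```text
t: 1.6
position: [0.4871, 0.1886, 0.2305]
orientation: [-180.0, -0.0, 179.0]
contact_force: [-0.2, -0.6, 0.4]
gripper_width: -0.003
finger_force: 0.0
```

>>> play_rows(moves="-3.7 -3.3 0 0 0 0 -1;-3.7 -3.3 0 0 0 0 -1;0 0 3 0 0 0 -1;0 0 4 0 0 0 -1;0 0 4 0 0 0 -1;0 0 3 0 0 0 -1;0 0 1 0 0 0 -1;0 0 0 0 0 0 -1;0 0 0 0 0 0 -1")

```text
t: 2.72
position: [0.559, 0.1246, 0.0826]
orientation: [180.0, 0.1, 179.3]
contact_force: [-1.0, -0.6, 0.8]
gripper_width: 0.001
finger_force: 0.0
```

```bash
python3 - <<'E'
from bench import ctrl,capture
import cv2,numpy as np
s=ctrl.state();print(s['position'],s['contact_force'])
a=capture("top")[0][205:280,315:415];b=capture("scene")[0][215:290,270:370]
cv2.imwrite("pics/c2.png",np.hstack([cv2.resize(i,(400,300),interpolation=cv2.INTER_CUBIC) for i in(a,b)]))
E
```

```text
[0.5590452  0.12464207 0.08259746] [-0.97243122 -0.55180615  0.84901773]
```

View pics/c2.png

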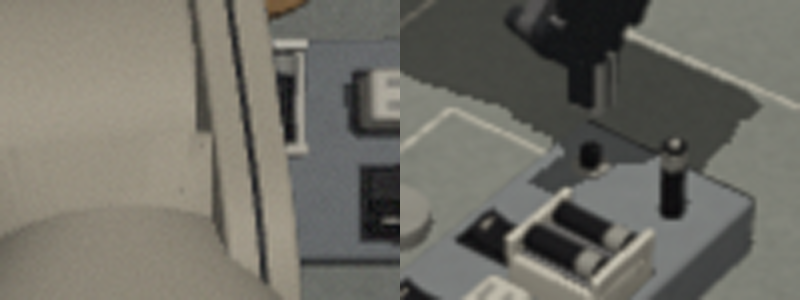

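The scene crop shows the shut fingertip directly above the button at crop pixel (590,155), and nothing has been disturbed.

>>> play_rows(moves="-0.1 -0.3 1 0 0 0 -1;0 0 1 0 0 0 -1;0 0 0.5 0 0 0 -1;0 0 0.3 0 0 0 -1;0 0 0.3 0 0 0 -1;0 0 0 0 0 0 -1")

```text
t: 3.58
position: [0.5593, 0.1213, 0.0502]
orientation: [-180.0, -0.0, 179.3]
contact_force: [-0.4, 0.2, 0.9]
gripper_width: -0.002
finger_force: 0.5
```

>>> play_rows(moves="0 0 0.1 0 0 0 -1;0 0 0 0 0 0 -1")

```text
t: 3.82
position: [0.5595, 0.1214, 0.0495]
orientation: [180.0, 0.0, 179.3]
contact_force: [-1.2, -0.4, 1.6]
gripper_width: 0.002
finger_force: 1.2
```

>>> play_rows(moves="0 0 0.1 0 0 0 -1;0 0 0 0 0 0 -1")

```text
t: 4.08
position: [0.5595, 0.1214, 0.0486]
orientation: [180.0, 0.0, 179.3]
contact_force: [-1.5, -0.9, 5.1]
gripper_width: 0.002
finger_force: 2.8
```

Force is rising past the stop, so the button should be in. I'll press 1 mm more, lift, and look.

>>> play_rows(moves="0 0 0.1 0 0 0 -1;0 0 0 0 0 0 -1;0 0 0 0 0 0 -1")

```text
t: 4.45
position: [0.5595, 0.1214, 0.0479]
orientation: [180.0, 0.0, 179.3]
contact_force: [-3.1, -1.0, 8.4]
gripper_width: 0.001
finger_force: 4.1
```

>>> play_rows(moves="0 0 -1 0 0 0 -1;0 0 -3 0 0 0 -1;0 0 -3 0 0 0 -1;0 0 0 0 0 0 -1")

```text
t: 4.95
position: [0.5607, 0.1215, 0.1197]
orientation: [180.0, 0.2, 179.3]
contact_force: [-0.4, 0.2, -0.1]
gripper_width: -0.001
finger_force: 0.0
```

```bash
python3 - <<'E'
from bench import ctrl,capture
import cv2,numpy as np
s=ctrl.state();print(s['position'],s['contact_force'])
b=capture("scene")[0][235:310,260:360]
cv2.imwrite("pics/c3.png",cv2.resize(b,(800,600),interpolation=cv2.INTER_CUBIC))
E
```

```text
[0.56067569 0.12147801 0.11970546] [-0.36185347  0.15903565 -0.07988899]
```

View pics/c3.png

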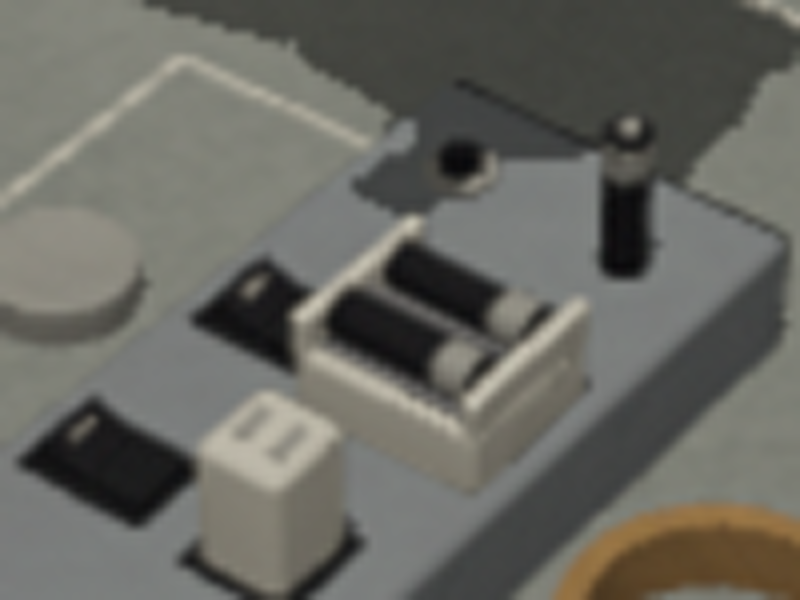

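The button has dropped: its top moved from crop row 132 to about 155, and everything else is still in place. Now I'll go to rocker 0's near half.

>>> play_rows(moves="0.8 -4 0 0 0 0 -1;0.8 -4.1 0 0 0 0 -1;0 0 0 0 0 0 -1;0 0 3 0 0 0 -1;0 0 2 0 0 0 -1;0 0 0 0 0 0 -1;0 0 0 0 0 0 -1")

```text
t: 5.88
position: [0.5426, 0.0409, 0.0676]
orientation: [180.0, 0.0, 179.3]
contact_force: [-0.0, -0.0, -0.6]
gripper_width: 0.0
finger_force: 0.0
```

>>> play_rows(moves="0 0 1 0 0 0 -1;0 0 0.4 0 0 0 -1;0 0 0.3 0 0 0 -1;0 0 0.2 0 0 0 -1;0 0 0 0 0 0 -1")

```text
t: 6.5
position: [0.5422, 0.0405, 0.0483]
orientation: [-180.0, -0.0, 179.3]
contact_force: [-1.8, 0.4, 2.0]
gripper_width: 0.003
finger_force: 1.2
```

>>> play_rows(moves="0 0 0.1 0 0 0 -1;0 0 0.1 0 0 0 -1;0 0 0 0 0 0 -1;0 0 0 0 0 0 -1")

```text
t: 7.0
position: [0.5424, 0.0405, 0.0465]
orientation: [-180.0, 0.0, 179.3]
contact_force: [-3.5, 1.0, 6.1]
gripper_width: -0.003
finger_force: 2.9
```

Force is rising past the level, so I'll hold briefly, lift clear and look.

>>> play_rows(moves="0 0 0.05 0 0 0 -1;0 0 0 0 0 0 -1;0 0 -1 0 0 0 -1;0 0 -4 0 0 0 -1;0 0 -5 0 0 0 -1;0 0 -5 0 0 0 -1;0 0 0 0 0 0 -1;0 0 0 0 0 0 -1")

```text
t: 8.0
position: [0.5424, 0.0405, 0.1956]
orientation: [-180.0, 0.0, 179.3]
contact_force: [0.4, -0.2, -0.6]
gripper_width: 0.003
finger_force: 0.0
```

```bash
python3 - <<'E'
from bench import ctrl,capture
import cv2,numpy as np
s=ctrl.state();print(s['position'],s['contact_force'])
p=capture("scene")[0];b=p[235:310,260:360]
cv2.imwrite("pics/c4.png",cv2.resize(b,(800,600),interpolation=cv2.INTER_CUBIC));cv2.imwrite("pics/s4.png",p)
E
```

```text
[0.54235266 0.04052558 0.19561572] [ 0.37236702 -0.20830656 -0.64569356]
```

View pics/c4.png

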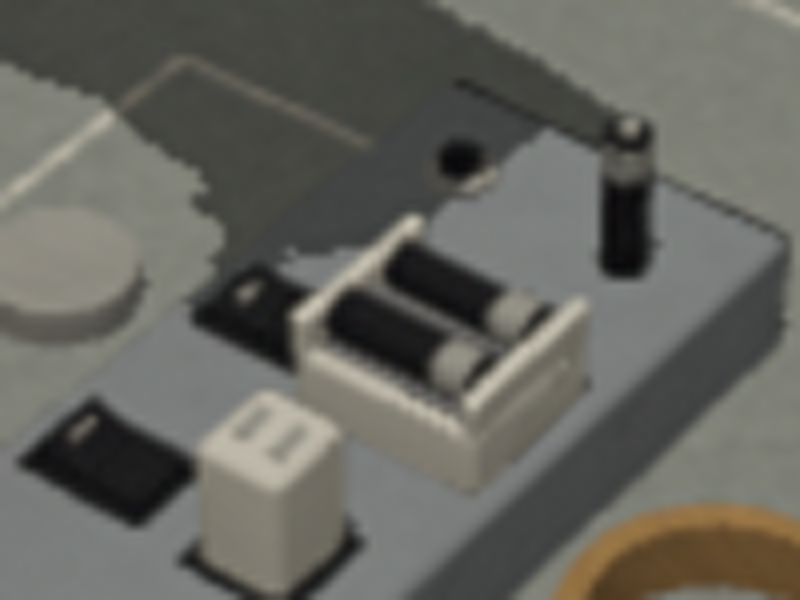

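The mark on rocker 0 dropped by about 8 crop pixels, as expected for fully on. The force also showed about 1.5 mm of travel past its stop. Rocker 1, the plug-ins and the spare cell haven't changed, and the hand is clear.

```bash
python3 -c "
from bench import ctrl
print(ctrl.finish_job())"
```

```text
the job is handed in; nothing more can be done
None
```

I pressed the reset button fully in, switched on rocker 0 (the cell charger's) and drew the hand clear. The job is handed in; no verdict came back, but forces and pictures showed both at their stops and nothing in view moved.

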